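# Pack four glazing tools into their foam cut-outs in the site-repair tray

## Task

The leaded-window repair kit goes out on site: put the glass cutter, the lathekin, the nail brush and the solder spool each into the foam insert whose cut-out is made for it, lying flat on the floor of its cut-out, and let go of it. Leave the flux bottle standing where it is.

Things in the scene. Friction and masses are not known exactly. Their poses are not given: they have to be found in the camera images.
- glass_cutter: Glass cutter: slim round brass-coloured rod with a dark cutting head at one end, 143 mm long, 14 mm thick, 0.07 kg, lying on the table. Origin: middle of its length, on the underside (table side). y runs along the rod, x across it, z up. Its middle part (53 mm to either side of the origin) is a plain 14 x 14 mm grip. Fits its cut-out either way round.
- lathekin: Lathekin: boat-shaped stick of pale yellow boxwood with rounded, tapering ends, 155 mm long, 25 mm wide, 12 mm thick, 0.05 kg, lying on the table. Origin: middle of its length, on the underside. y along the stick, x across it, z up. Fits its cut-out either way round.
- nail_brush: Nail brush lying on its wooden back, white bristle tufts upward: 105 mm long, 40 mm wide, 29 mm high, 0.07 kg; a plain box to grip. Origin: centre of its underside. y along it, x across it, z up. Fits its cut-out either way round.
- solder_spool: Spool of solder standing on its flange: blue plastic, 59 mm across, 33 mm high, 0.5 kg, with a thin wire tail sticking out at one side (may be ignored). z up. The body origin lies on the underside, 10.6 mm off the spool's axis; see spool_axis. Its turn about the vertical does not matter.
- spool_axis (a point): Point on the axis of the solder spool, on its underside (the centre of the lower flange). The spool is round about this point, 29.5 mm radius, 33 mm high.
- insert_cutter: Insert for the glass cutter. Foam block fixed in the grey steel tray, 82 (x) x 176 (y) x 25 mm: charcoal top layer cut through to light grey. Cut-out: slim straight slot 24 x 153 mm along y, with a rounded finger notch 62 mm wide (x), 42 mm long (y) over its middle. Origin: centre of the block's underside, z up; the floor of the cut-out is 15 mm, the foam's top 25 mm above it.
- insert_lathekin: Insert for the lathekin. Foam block fixed in the grey steel tray, 82 (x) x 176 (y) x 25 mm: charcoal top layer cut through to light grey. Cut-out: boat shape along y, 36 mm wide in the middle, 166 mm long, with a rounded finger notch 68 mm wide (x), 42 mm long (y) over its middle. Origin: centre of the block's underside, z up; the floor of the cut-out is 15 mm, the foam's top 25 mm above it.
- insert_brush: Insert for the nail brush. Foam block fixed in the grey steel tray, 82 (x) x 176 (y) x 25 mm: charcoal top layer cut through to light grey. Cut-out: rectangle 50 mm (x) by 115 mm (y), with a rounded finger notch 75 mm wide (x), 42 mm long (y) over its middle. Origin: centre of the block's underside, z up; the floor of the cut-out is 15 mm, the foam's top 25 mm above it.
- insert_spool: Insert for the solder spool. Foam block fixed in the grey steel tray, 82 (x) x 176 (y) x 25 mm: charcoal top layer cut through to light grey. Cut-out: round well 69 mm across in the centre, with two finger notches 36 mm wide running out to 54 mm from the centre along +y and -y. Origin: centre of the block's underside, z up; the floor of the cut-out is 15 mm, the foam's top 25 mm above it.
- flux_bottle: Small white bottle with a green cap, 47 mm across, 94 mm high, standing loose on the table near the tools, to be left where it stands. Origin: centre of its underside.
There are look-alikes about, which are no part of the job. There is more than one size of the glass_cutter; the job needs the larger.

How it is judged:
By the outcome, as a careful person would: the job done as asked, in the order asked, and still so for the second after the job is handed in, with the robot touching nothing.
It also fails if it takes over 99 s, if anything falls off the work surface, if the arm or the gripper's body presses on something with over 40 N, if the wrist force passes 120 N, or if a joint passes its speed limit or range.

## Robot

A 6-joint arm with a two-finger parallel gripper is mounted at the origin on a cart in front of the work surface, level with it; the furniture and walls round the work are solid. World frame = base frame: x ahead of the robot, y to its left, z up, the work surface at z = 0. Lengths are in mm, angles in rad, forces in N, time in s.
With the tool pointing down it reaches from about 275 to 750 mm from the base axis. Payload 10.2 kg.
Tool frame: the origin (TCP) lies midway between the tips of the shut fingers; the grasp point (between the pads) lies 19 mm behind it; z points along the fingers, y is the line along which they close (so a half turn about z gives the same grasp; the last joint's range is limited). The gripper opens to 85 mm and grips with 20 to 120 N. Pads are 22 mm wide; open, the fingers measure 114 mm over their backs; the gripper's body (76 mm by 85 mm) begins 54 mm behind the grasp point. The pads swing forward as they close: fully open they stand 13 mm farther back than shut.
Start: joints at [1.091, 0.313, 1.498, -0, 1.331, -0.223], TCP at [133.356, 507.787, 231.294] pointing down, gripper open.
Joint ranges: [-2.94, 2.94], [-0.97, 2.17], [0.19, 2.56], [-1.23, 4.37], [0.02, 3.11], [-2.88, 2.88]. Speed limits (rad/s): [2.39, 2.39, 3.01, 3.14, 3.14, 3.14].

## Interface

Orientations are given as a unit quaternion [w, x, y, z].
In Python, from plant import manip gives the robot as it stands.
- The arm moves only by the tool carry_out, never from a script. Its argument "plan" is a list of rows, each a list of 3 entries, a list of its own where there are three numbers: the shift along the tool's x, y, z scaled (see below), then the turn about the tool's z scaled (see below), then the closure, from -1 (fully open) to 1 (shut), so that 0 is half open. A call has 1 to 20 rows; each row is the pose to reach, as a shift and turn from the pose commanded when the call began, along the tool's axes at that moment; what a row does not reach only later rows make up. The controller multiplies each number of a shift by 0.6 m and each number of a turn by 45 degrees. A row lasts 1/8 s, in which the tool goes at most 62.5 mm and 10.7 degrees, less where a joint would pass 70% of its speed; a pose out of reach is approached as far as the arm can. A call with a number of a shift or a turn outside -1 to 1 is refused whole. A call with a gripper value outside its range is refused whole. The fingers move at their own pace and stop on an object; the grip force is fixed at half the most. Time passes only in rows, so rows that repeat a pose let the fingers close. It gives the time, the measured TCP pose, the force, the opening and the grip force at its end, in the units of the state.
- manip.sense(): the state, without advancing time (a new reading comes with each control period).
- manip.camera(name): name is "side" or "top"; returns a dict with "img" (420x560x3 uint8, red, green, blue), "camera_matrix" (3x3 intrinsics, pixels), "origin" and "rotation" of the camera in the world. Camera axes: x right, y down, z forward; pixel columns grow to the right and rows downward; lengths in mm; the calibration is good to about 2 mm. A picture is of the moment at which its call begins. There is no depth.
- manip.sign_off(): hands the job in; it is judged then, once.
The state is a dict: "time_s": time; "qpos": joint angles; "qvel": joint speeds; "effort": joint torques, N m; "eef_pos": TCP position; "orientation": TCP orientation; "wrist_force": force on the tool from outside, world axes, zero at the start; "ft_torque": the same for the moment, N m; "finger_gap": finger opening in mm; "finger_force": force on a finger pad.
Only numpy, scipy, OpenCV 4.12 (cv2) and the standard library are available. Lean on these libraries where they do the work, as an engineer would, in place of code of your own. Each camera call takes 0.05 s, during which the arm holds its last target. There are 200 camera calls.

## Working session

There is one attempt and no reset: what is moved stays moved. The work goes in short steps, Python scripts to look and compute and a tool call to move; the robot and the scene stay as the last step left them, time stands still between calls to the robot, and variables do not carry over. Pictures are saved under pics/ and viewed, at most 14 in all, crops included, and the job is handed in when it is done.

Besides the shell and the picture viewer there is one more tool, called after "Request:" by a JSON object that holds its "op" and its "data". carry_out: Moves the arm, as the interface text tells. Its arguments: {"type":"object","properties":{"plan":{"type":"array","items":{"type":"array"}}},"required":["plan"]}

```bash
mkdir -p pics
python3 - <<'E'
from plant import manip
import cv2,pickle
print(manip.sense())
for n in("top","side"):
    c=manip.camera(n); pickle.dump(c,open(n+".pkl","wb"))
    cv2.imwrite(f"pics/{n}0.png",cv2.resize(c["img"][:,:,::-1],(800,600),interpolation=cv2.INTER_CUBIC))
    print(n,c["camera_matrix"],c["origin"],c["rotation"])
E
```

```text
{'time_s': 0.0, 'qpos': array([ 1.09057250e+00,  3.13457044e-01,  1.49847814e+00, -9.12896214e-06,
        1.33102727e+00, -2.23397761e-01]), 'qvel': array([-0.00043519, -0.00172303, -0.00106815, -0.00025002,  0.00066515,
        0.00015905]), 'effort': array([ 5.47138607e-04, -4.12264681e+01, -2.59743834e+01, -1.08923732e-04,
        4.18353666e-03,  4.20682591e-05]), 'eef_pos': array([133.23671417, 507.52288338, 230.71603018]), 'orientation': array([-2.31854000e-04,  1.28059294e-01,  9.91766277e-01, -6.44478492e-04]), 'wrist_force': array([ 0.81857197,  0.7493694 , -0.16437183]), 'ft_torque': array([-0.00166794, -0.02431711, -0.03641099]), 'finger_force': 0.0, 'finger_gap': 85.5957816979852}
top [[520.83527724   0.         272.60040121]
 [  0.         520.83527724 211.84799419]
 [  0.           0.           1.        ]] [ 476.17391833   14.64104439 1673.02569233] [-0.01795022  0.71562816 -0.69808139  0.01537833]
side [[389.21592849   0.         273.61816837]
 [  0.         389.21592849 209.18487368]
 [  0.           0.           1.        ]] [ 399.59565722 -690.551471    713.05672148] [-0.38773666  0.91573149 -0.09491288  0.04569109]
```

View pics/top0.png

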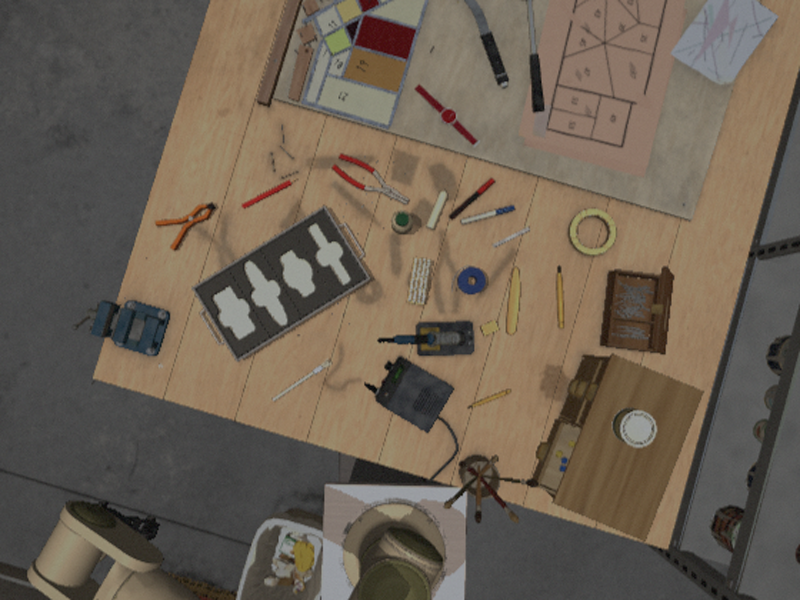

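View pics/side0.png

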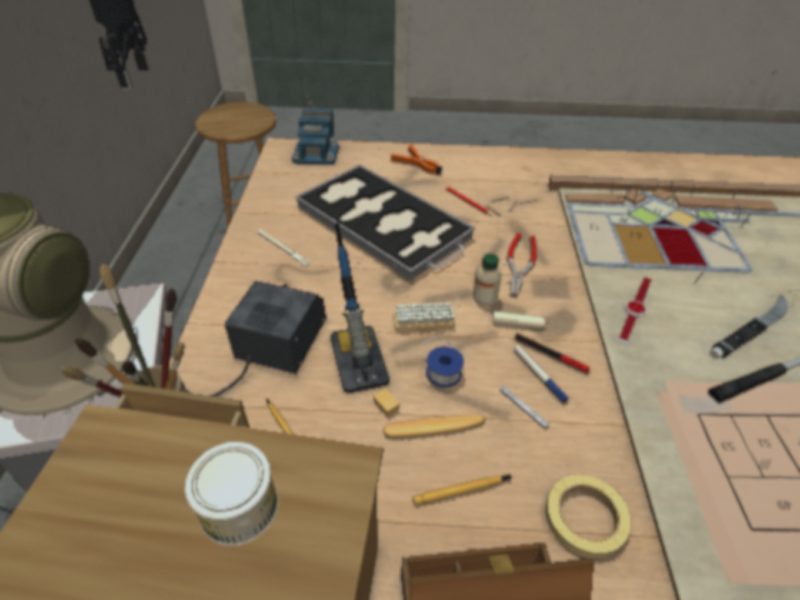

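The top view (800-px scale) shows the tray with four inserts, from left to right brush (233,310), lathekin (264,290), spool (297,272) and cutter (329,252). The brush is at (420,281), the spool at (471,280), the lathekin at (513,300) and the bottle at (402,220).

Cutter candidates:
- (560,297): yellow rod with a dark end, about 60 px, which is roughly 140 mm.
- (490,398): shorter, about 42 px.

The longer one fits the 143 mm in the description. I'll confirm it in a crop.

```bash
cat > h.py <<'E'
import numpy as np,cv2,pickle
from scipy.spatial.transform import Rotation as R
class Cam:
    def __init__(s,c):
        s.K=c["camera_matrix"];s.o=np.array(c["origin"]);q=c["rotation"]
        s.R=R.from_quat([q[1],q[2],q[3],q[0]]).as_matrix();s.img=c["img"]
    def ray(s,p):
        d=s.R@np.linalg.solve(s.K,[p[0],p[1],1.]);return d/np.linalg.norm(d)
    def plane(s,p,z):
        d=s.ray(p);return s.o+d*(z-s.o[2])/d[2]
    def proj(s,P):
        v=s.K@(s.R.T@(np.atleast_2d(P)-s.o).T);return (v[:2]/v[2]).T
def tri(a,pa,b,pb):
    da,db=a.ray(pa),b.ray(pb)
    t=np.linalg.lstsq(np.c_[da,-db],b.o-a.o,rcond=None)[0]
    A,B=a.o+t[0]*da,b.o+t[1]*db;return (A+B)/2,np.linalg.norm(A-B)
def load(n):return Cam(pickle.load(open(n+".pkl","rb")))
def grab(n):
    from plant import manip
    return Cam(manip.camera(n))
E
python3 - <<'E'
from h import *
T,S=load("top"),load("side")
a=cv2.resize(T.img[165:290,320:410],None,fx=4.4,fy=4.4,interpolation=cv2.INTER_CUBIC)
b=cv2.resize(T.img[140:260,130:268],None,fx=2.9,fy=2.9,interpolation=cv2.INTER_CUBIC)
o=np.zeros((560,800,3),np.uint8);o[:a.shape[0],:a.shape[1]]=a;o[:b.shape[0],398:398+b.shape[1]]=b
cv2.imwrite("pics/c1.png",o[:,:,::-1])
s=cv2.resize(S.img[190:370,255:400],None,fx=3.3,fy=3.3,interpolation=cv2.INTER_CUBIC);cv2.imwrite("pics/c2.png",s[:,:,::-1])
k=.7
for n,p,q in [("cut",(560,297),(463,489)),("cutA",(559,267),(508,479)),("cutB",(561,328),(416,500)),("smallB",(509,391),(270,401)),("lath",(513,300),(435,427)),("brush",(420,281),(424,316)),("spool",(471,280),(445,360)),("traycut",(329,252),(426,240)),("traybrush",(233,310),(346,190)),("cap",(402,219),(489,262))]:
    P,e=tri(T,np.array(p)*k,S,np.array(q)*k);print(n,P.round(1),round(e,1))
E
```

```text
cut [ 576.9 -359.8    8.8] 0.4
cutA [ 643.7 -357.     5.4] 1.5
cutB [ 509.1 -362.8   11.2] 3.6
smallB [ 355.6 -234.8  104.6] 30.3
lath [ 567.3 -255.4    3.9] 0.7
brush [603.8 -45.2  20.5] 0.2
spool [ 608.1 -157.4   32.9] 0.3
traycut [662.3 159.4  21.5] 2.8
traybrush [529.8 368.4  22.7] 1.7
cap [730.3  -0.8  85.3] 2.3
```

View pics/c1.png

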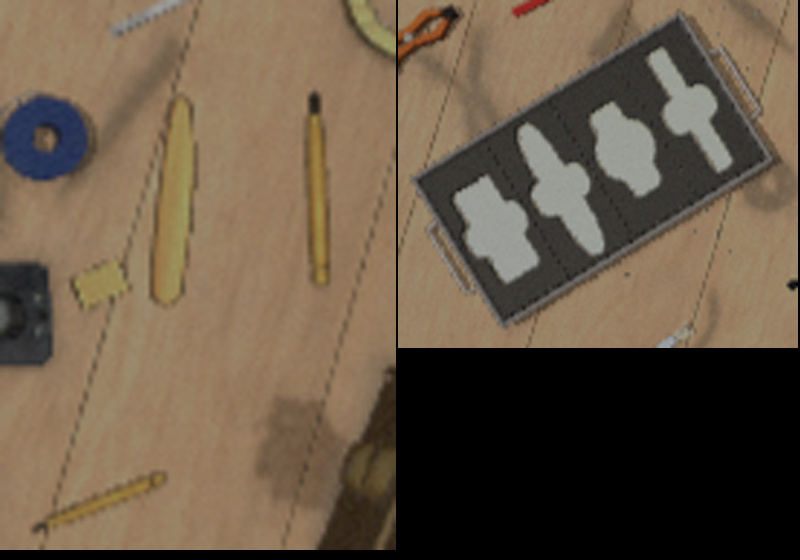

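View pics/c2.png

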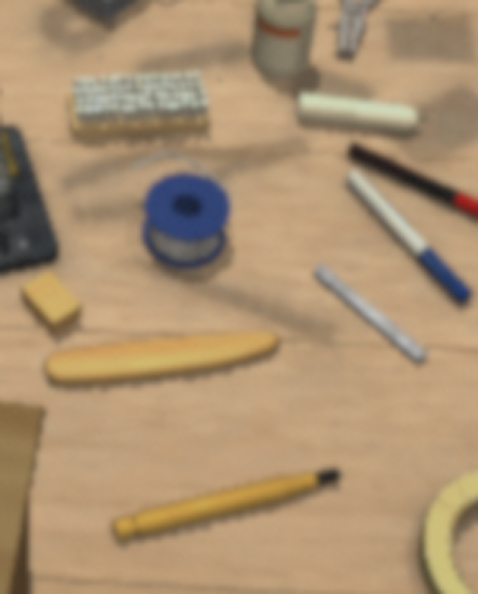

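The crop confirms the cutter: the upper rod (crop 317,190) is about 1.5 times as long as the one at (100,500) and close to 140 mm. Next I'll segment each part in both views for precise poses.

```bash
cat > seg.py <<'E'
from h import *
def seg(c,box,f):
    x0,y0,x1,y1=box;s=4
    im=cv2.resize(c.img[y0:y1,x0:x1],None,fx=s,fy=s,interpolation=cv2.INTER_CUBIC)
    m=f(cv2.cvtColor(im,cv2.COLOR_RGB2HSV).astype(int),im.astype(int)).astype(np.uint8)
    m=cv2.morphologyEx(m,cv2.MORPH_OPEN,np.ones((3,3)))
    n,l,st,ce=cv2.connectedComponentsWithStats(m);i=1+st[1:,4].argmax()
    cs,_=cv2.findContours((l==i).astype(np.uint8),cv2.RETR_EXTERNAL,cv2.CHAIN_APPROX_NONE)
    k=cs[0][:,0].astype(float); hull=cs[0]
    M=cv2.moments(cs[0]);cen=np.array([M['m10'],M['m01']])/M['m00']
    g=lambda p:(np.asarray(p)+.5)/s-.5+[x0,y0]
    return g(cen),g(k)
def pose(c,con,z):
    P=np.array([c.plane(p,z)[:2] for p in con]).astype(np.float32)
    (cx,cy),(w,h),a=cv2.minAreaRect(P)
    b=cv2.boxPoints(((cx,cy),(w,h),a));e=[b[1]-b[0],b[2]-b[1]];e=max(e,key=np.linalg.norm)
    return np.round([cx,cy,*sorted((w,h)),np.degrees(np.arctan2(e[1],e[0]))%180],1)
yel=lambda h,r:(h[...,1]>125)&(h[...,2]>60)&(h[...,0]<28)
blue=lambda h,r:(h[...,0]>95)&(h[...,0]<130)&(h[...,1]>90)
lite=lambda h,r:(h[...,2]>125)&(h[...,1]<50)
E
python3 - <<'E'
from seg import *
T,S=load("top"),load("side")
for p in [(392,208),(359,210),(294,197),(330,196),(375,230),(163,217),(196,198)]: print(p,T.img[p[1],p[0]],cv2.cvtColor(T.img[p[1]:p[1]+1,p[0]:p[0]+1],cv2.COLOR_RGB2HSV)[0,0])
for p in [(324,343),(304,299),(297,217),(311,250),(345,320)]: print(p,cv2.cvtColor(S.img[p[1]:p[1]+1,p[0]:p[0]+1],cv2.COLOR_RGB2HSV)[0,0])
rod=lambda h,r:yel(h,r)|(h[...,2]<60)
L=[("cutter",(382,180,402,236),(284,325,362,360),rod,7),
("lath",(345,180,372,240),(262,283,345,312),yel,6),
("brush",(280,176,310,218),(270,205,325,234),lambda h,r:(h[...,1]<75)&(h[...,2]>100),25),
("spool",(315,182,345,210),(294,240,330,275),blue,20),
("i_brush",(147,195,182,245),(225,120,262,148),lite,20),
("i_lath",(168,178,202,232),(235,126,283,160),lite,20),
("i_spool",(192,172,224,212),(262,142,298,168),lite,20),
("i_cut",(214,150,250,205),(275,152,325,183),lite,20)]
for n,bt,bs,f,z in L:
    ct,kt=seg(T,bt,f);cs,ks=seg(S,bs,f)
    P,e=tri(T,ct,S,cs);print(n,"tri",P.round(1),"err",round(e,1),"topcen@z",T.plane(ct,z)[:2].round(1),"side",S.plane(cs,z)[:2].round(1),"rect",pose(T,kt,z),pose(S,ks,z))
E
```

```text
(392, 208) [153 127  66] [ 21 145 153]
(359, 210) [153 128  78] [ 20 125 153]
(294, 197) [146 139 120] [ 22  45 146]
(330, 196) [128 105  81] [ 15  94 128]
(375, 230) [153 128  99] [ 16  90 153]
(163, 217) [152 156 152] [ 60   7 156]
(196, 198) [51 49 46] [18 25 51]
(324, 343) [ 19 159 160]
(304, 299) [ 22 122 207]
(297, 217) [ 32  25 156]
(311, 250) [111 145  67]
(345, 320) [ 16  88 196]
cutter tri [ 568.6 -358.8    9.2] err 1.7 topcen@z [ 569.5 -359.5] side [ 568.3 -357.6] rect [ 570.5 -359.2   13.9  123.6    2.9] [ 570.9 -357.4   14.9  126.5    2.6]
lath tri [ 553.  -249.4    3.5] err 18.1 topcen@z [ 544.1 -246.8] side [ 561.3 -252.7] rect [ 547.6 -247.8   10.6  104.4  175.3] [ 566.6 -253.5   26.5  149.7  174.2]
brush tri [605.  -42.8  28.7] err 0.3 topcen@z [605.5 -43. ] side [606.  -39.3] rect [606.2 -42.2  40.1 103.  172.9] [605.9 -38.1  53.1 103.5 172.4]
spool tri [ 607.7 -157.6   31.3] err 0.0 topcen@z [ 608.6 -158.8] side [ 611.1 -148.8] rect [ 608.8 -157.9   56.3   60.   112. ] [ 611.2 -147.8   54.4   55.8   60.5]
i_brush tri [522.8 366.3  25.6] err 1.6 topcen@z [523.8 367.4] side [523. 375.] rect [524.4 367.7  70.9 113.4  33.3] [523.8 375.9  63.3 108.3  17. ]
i_lath tri [567.9 297.6  24.8] err 2.3 topcen@z [569.4 298.3] side [568.  304.7] rect [569.8 298.6  64.9 155.7  15. ] [569.7 305.8  57.7 146.8  15.2]
i_spool tri [614.  228.4  25.2] err 1.3 topcen@z [615.1 228.9] side [615.  235.4] rect [615.5 229.4  64.2 105.3  11.1] [615.6 236.   57.9  96.8  11.3]
i_cut tri [659.2 159.3  24.5] err 2.2 topcen@z [660.8 159.4] side [659.8 164.9] rect [661.  159.6  59.6 145.8  49.4] [661.3 166.6  54.4 138.8  16.9]
```

Run:
```python
from seg import *
T,S=load("top"),load("side")
rod=lambda h,r:((h[...,1]>118)&(h[...,0]<28))|(h[...,2]<75)
y2=lambda h,r:(h[...,1]>103)&(h[...,0]>16)&(h[...,0]<30)&(h[...,2]>90)
for n,bt,bs,f,z in [("cutter",(382,180,402,236),(284,325,362,360),rod,7),("lath",(352,180,372,240),(262,283,345,312),y2,6)]:
    ct,kt=seg(T,bt,f);cs,ks=seg(S,bs,f)
    P,e=tri(T,ct,S,cs);print(n,"tri",P.round(1),"err",round(e,1),"topcen",T.plane(ct,z)[:2].round(1),"side",S.plane(cs,z)[:2].round(1),"rect",pose(T,kt,z),pose(S,ks,z))
    for e in (np.argmin,np.argmax):
        print(T.plane(kt[e(kt[:,1])],z).round(1))
print(T.img[183:200,392-0],"\n",cv2.cvtColor(T.img[205:206,352:372],cv2.COLOR_RGB2HSV)[0].tolist())
# side extents along cut-out check
```

```text
cutter tri [ 570.2 -358.5    8.1] err 4.4 topcen [ 572.4 -359.4] side [ 568.3 -357.5] rect [ 577.4 -358.8   14.8  138.8    3.4] [ 571.  -357.4   16.   127.1    2.5]
[ 646.6 -353.9    7. ]
[ 508.1 -361.5    7. ]
lath tri [ 563.4 -255.5    9.5] err 1.4 topcen [ 564.3 -256.2] side [ 563.5 -253.2] rect [ 567.7 -255.9   25.8  151.9  175.6] [ 567.2 -253.2   31.   155.2  175.3]
[ 643.5 -257.1    6. ]
[ 491.8 -252.5    6. ]
[[150 123  94]
 [151 123  95]
 [147 120  94]
 [108  89  68]
 [ 73  61  46]
 [ 71  60  46]
 [ 68  56  40]
 [ 83  67  48]
 [124  97  58]
 [127 100  53]
 [129 101  52]
 [139 106  56]
 [142 108  54]
 [145 111  58]
 [151 118  62]
 [151 117  61]
 [152 120  64]] 
 [[15, 92, 152], [14, 93, 124], [20, 83, 148], [18, 79, 155], [16, 110, 102], [18, 129, 146], [20, 123, 154], [20, 123, 155], [21, 121, 152], [24, 114, 155], [27, 105, 153], [20, 120, 149], [15, 92, 108], [15, 90, 150], [17, 90, 150], [17, 84, 154], [18, 82, 155], [17, 86, 154], [16, 88, 154], [16, 83, 156]]
```

```bash
cat > go.py <<'E'
import sys
from h import *
from plant import manip
# usage: go.py x y z yaw(deg of tool x)  -> scaled shift & turn from the present pose
s=manip.sense();q=s["orientation"];Rm=R.from_quat([q[1],q[2],q[3],q[0]]).as_matrix()
yaw=np.degrees(np.arctan2(Rm[1,0],Rm[0,0]))
print("t",round(s["time_s"],2),"pos",s["eef_pos"].round(1),"yaw",round(yaw%360,1),"q1,q6",s["qpos"][[0,5]].round(2),"gap",round(s["finger_gap"],1))
for a in sys.argv[1:]:
    x,y,z,w=map(float,a.split(","))
    print(a,"->",(Rm.T@(np.array([x,y,z])-s["eef_pos"])/600).round(4),"turn",round(-((w-yaw+180)%360-180)/45,3))
E
python3 go.py 577.5,-358.8,120,183 577.5,-358.8,4,183
python3 - <<'E'
from h import *
T,S=load("top"),load("side")
for n,p,q in [("irontip",(380,340),(337,225)),("tin",(637,428),(230,478)),("ironbase",(472,350),(385,382)),("brushpot",(448,504),(105,268))]:
    P,e=tri(T,np.array(p)*.7,S,np.array(q)*.7);print(n,P.round(0),round(e,1))
E
```

```text
t 0.1 pos [133.2 507.6 230.8] yaw 165.3 q1,q6 [ 1.09 -0.22] gap 85.4
577.5,-358.8,120,183 -> [-1.0829 -1.2084  0.1857] turn -0.394
577.5,-358.8,4,183 -> [-1.083  -1.2082  0.379 ] turn -0.394
irontip [472.  38. 174.] 1.1
tin [ 321. -442.  288.] 0.7
ironbase [ 481. -169.   24.] 55.4
brushpot [ 165. -100.  252.] 1.7
```

Request:
{"op": "carry_out", "data": {"plan": [[[-0.9,-1.0,0.0],-0.39,-1],[[-0.9,-1.0,0.0],-0.39,-1],[[-0.9,-1.0,0.0],-0.39,-1],[[-0.9,-1.0,0.0],-0.39,-1],[[-0.9,-1.0,0.0],-0.39,-1],[[-0.9,-1.0,0.0],-0.39,-1],[[-0.9,-1.0,0.0],-0.39,-1],[[-0.9,-1.0,0.0],-0.39,-1],[[-0.9,-1.0,0.0],-0.39,-1],[[-0.9,-1.0,0.0],-0.39,-1],[[-0.9,-1.0,0.0],-0.39,-1],[[-0.9,-1.0,0.0],-0.39,-1],[[-0.9,-1.0,0.0],-0.39,-1],[[-0.9,-1.0,0.0],-0.39,-1],[[-0.9,-1.0,0.0],-0.39,-1]]}}

```text
time_s: 1.98
eef_pos: [502.9, -209.1, 230.9]
orientation: [-0.0, -0.025, 1.0, 0.0]
wrist_force: [0.2, 0.1, -0.0]
finger_gap: 85.4
finger_force: 0.0
```

```bash
python3 go.py 577.5,-358.8,60,183 577.5,-358.8,4,183
```

```text
t 1.98 pos [ 502.9 -209.1  230.9] yaw 182.8 q1,q6 [-0.61 -2.23] gap 85.4
577.5,-358.8,60,183 -> [-0.112  -0.2556  0.2845] turn -0.004
577.5,-358.8,4,183 -> [-0.1121 -0.2556  0.3778] turn -0.004
```

Request:
{"op": "carry_out", "data": {"plan": [[[-0.112,-0.256,0.15],0,-1],[[-0.112,-0.256,0.15],0,-1],[[-0.112,-0.256,0.15],0,-1],[[-0.112,-0.256,0.25],0,-1],[[-0.112,-0.256,0.32],0,-1],[[-0.112,-0.256,0.36],0,-1],[[-0.112,-0.256,0.376],0,-1],[[-0.112,-0.256,0.376],0,0],[[-0.112,-0.256,0.376],0,1],[[-0.112,-0.256,0.376],0,1],[[-0.112,-0.256,0.376],0,1],[[-0.112,-0.256,0.376],0,1],[[-0.112,-0.256,0.376],0,1],[[-0.112,-0.256,0.376],0,1]]}}

```text
time_s: 3.72
eef_pos: [578.3, -360.0, 6.5]
orientation: [0.0, -0.025, 1.0, -0.0]
wrist_force: [-1.3, 0.4, 5.7]
finger_gap: 11.9
finger_force: 60.3
```

Request:
{"op": "carry_out", "data": {"plan": [[[0,0,-0.1],0,1],[[0,0,-0.2],0,1],[[0,0,-0.34],0,1],[[0,0,-0.34],0,1],[[0,0,-0.34],0,1]]}}

```text
time_s: 4.35
eef_pos: [578.3, -360.1, 211.0]
orientation: [0.001, -0.025, 1.0, -0.001]
wrist_force: [-0.6, 0.1, -0.2]
finger_gap: 12.0
finger_force: 59.6
```

```bash
python3 go.py 659.3,159.4,200,213.4 659.3,159.4,60,213.4
python3 - <<'E'
from h import *
T=grab("top");S=grab("side")
a=cv2.resize(T.img[140:290,320:470],(400,400));p=S.proj([578,-359,200])[0].astype(int);print(p)
x,y=max(p[0]-60,0),max(p[1]-60,0)
b=cv2.resize(S.img[y:y+120,x:x+120],(400,400))
cv2.imwrite("pics/c3.png",np.hstack([a,b])[:,:,::-1])
E
```

```text
t 4.35 pos [ 578.3 -360.1  211. ] yaw 182.8 q1,q6 [-0.73 -2.35] gap 12.0
659.3,159.4,200,213.4 -> [-0.1777  0.858   0.0169] turn -0.679
659.3,159.4,60,213.4 -> [-0.1772  0.8585  0.2503] turn -0.679
[336 283]
```

View pics/c3.png

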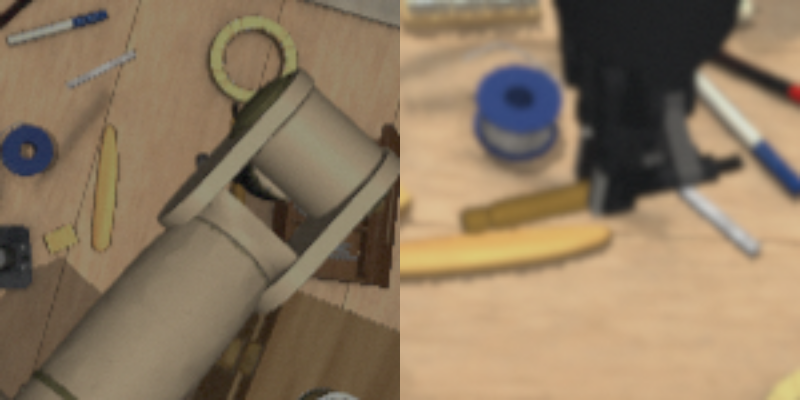

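The top crop shows only the arm over the pick spot. The side crop shows the rod held crosswise in the fingers, with ends at crop (465,220) and (740,160).

Run:
```python
from h import *
S=load("side")
for c in [(65,220),(340,160)]:
    p=np.array([276,223])+np.array(c)*.3
    d=S.ray(p); 
    # intersect with vertical plane y≈-360+(x-578)*tan(3deg)
    n=np.array([-np.tan(np.radians(3)),1,0]);k=-360-578*np.tan(np.radians(3))
    t=(k-n@S.o)/(n@d);print((S.o+t*d).round(1))
```

```text
[ 508.9 -363.6  212.5]
[ 646.9 -356.4  211.2]
```

Request:
{"op": "carry_out", "data": {"plan": [[[-0.178,0.858,0.015],-0.68,1],[[-0.178,0.858,0.015],-0.68,1],[[-0.178,0.858,0.015],-0.68,1],[[-0.178,0.858,0.015],-0.68,1],[[-0.178,0.858,0.015],-0.68,1],[[-0.178,0.858,0.015],-0.68,1],[[-0.178,0.858,0.015],-0.68,1],[[-0.178,0.858,0.015],-0.68,1],[[-0.178,0.858,0.015],-0.68,1],[[-0.178,0.858,0.015],-0.68,1],[[-0.178,0.858,0.015],-0.68,1],[[-0.178,0.858,0.015],-0.68,1]]}}

```text
time_s: 5.95
eef_pos: [659.2, 158.3, 200.4]
orientation: [-0.0, -0.287, 0.958, 0.0]
wrist_force: [0.2, 0.5, -0.7]
finger_gap: 11.9
finger_force: 59.5
```

```bash
python3 go.py 659.3,159.4,60,213.4 659.3,159.4,25,213.4
```

```text
t 5.95 pos [659.2 158.3 200.4] yaw 213.3 q1,q6 [ 0.06 -2.09] gap 11.9
659.3,159.4,60,213.4 -> [-0.0013  0.0013  0.2339] turn -0.001
659.3,159.4,25,213.4 -> [-0.0013  0.0013  0.2923] turn -0.001
```

Request:
{"op": "carry_out", "data": {"plan": [[[-0.001,0.001,0.1],0,1],[[-0.001,0.001,0.2],0,1],[[-0.001,0.001,0.24],0,1],[[-0.001,0.001,0.26],0,1],[[-0.001,0.001,0.28],0,1],[[-0.001,0.001,0.29],0,1],[[-0.001,0.001,0.29],0,1]]}}

```text
time_s: 6.82
eef_pos: [659.5, 160.5, 26.9]
orientation: [0.0, -0.288, 0.958, -0.0]
wrist_force: [0.2, 1.5, -0.1]
finger_gap: 11.5
finger_force: 59.5
```

Request:
{"op": "carry_out", "data": {"plan": [[[0,0,0.005],0,1],[[0,0,0.005],0,1],[[0,0,0.005],0,0.5],[[0,0,0.005],0,0.42],[[0,0,0.005],0,0.42],[[0,0,0.005],0,0.42],[[0,0,0.005],0,0.42],[[0,0,-0.02],0,0.42],[[0,0,-0.05],0,0.42],[[0,0,-0.15],0,0.42],[[0,0,-0.3],0,0],[[0,0,-0.3],0,-1],[[0,0,-0.3],0,-1]]}}

```text
time_s: 8.45
eef_pos: [660.1, 160.6, 210.5]
orientation: [0.003, -0.288, 0.958, -0.001]
wrist_force: [0.7, -0.4, -0.5]
finger_gap: 76.9
finger_force: 0.0
```

```bash
python3 go.py 567.3,-255,200,175.5
python3 - <<'E'
from h import *
S=grab("side")
cv2.imwrite("pics/c4.png",cv2.resize(S.img[100:220,200:360],(800,600),interpolation=cv2.INTER_CUBIC)[:,:,::-1])
E
```

```text
t 8.45 pos [660.1 160.6 210.5] yaw 213.4 q1,q6 [ 0.07 -2.09] gap 76.9
567.3,-255,200,175.5 -> [ 0.5109 -0.4927  0.0163] turn 0.843
```

View pics/c4.png

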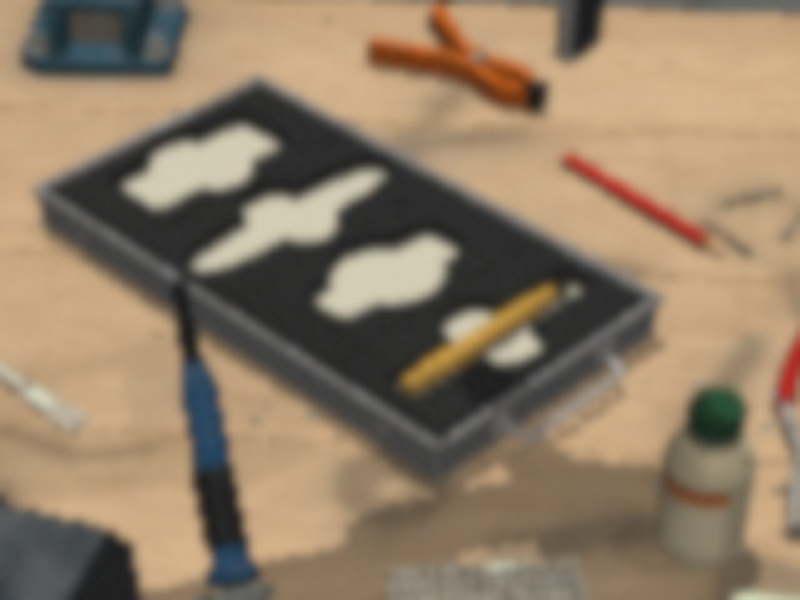

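The cutter lies along its slot, but I can't tell from this view whether it has seated on the floor. I'll overlay the expected outlines on both views to check.

Run:
```python
from seg import *
T0=load("top");S=grab("side");T=grab("top")
u=np.array([np.cos(np.radians(33.4)),np.sin(np.radians(33.4)),0]);v=np.array([u[1],-u[0],0]);c=np.array([659.3,159.4,0])
def rect(w,l,z): return np.array([c+v*a*w/2+u*b*l/2+[0,0,z] for a,b in((1,1),(1,-1),(-1,-1),(-1,1))])
out=[]
for C,(x0,y0,x1,y1) in((S,(270,145,335,190)),(T,(205,145,255,210))):
    s=390/(x1-x0);im=cv2.resize(C.img[y0:y1,x0:x1],None,fx=s,fy=s,interpolation=cv2.INTER_CUBIC)
    for r,col in((rect(24,153,25),(255,0,0)),(rect(14,143,29),(0,255,0))):
        p=((C.proj(r)-[x0,y0]+.5)*s-.5).astype(np.int32);cv2.polylines(im,[p],True,col,1)
    o=np.zeros((520,400,3),np.uint8);o[:min(520,im.shape[0]),:im.shape[1]]=im[:520];out.append(o)
cv2.imwrite("pics/c5.png",np.hstack(out)[:,:,::-1])
f=lambda h,r:(h[...,1]>125)&(h[...,2]>60)&(h[...,0]<28)
for C,b in((T,(205,145,255,210)),(S,(270,145,335,190))):
    cc,k=seg(C,b,f)
    for z in(22,):print(C.plane(cc,z).round(1),pose(C,k,z))
```

```text
[659.2 160.7  22. ] [657.2 161.9  11.1  24.    1.6]
[652.1 164.4  22. ] [655.9 166.8  22.7 135.4  33.4]
```

View pics/c5.png

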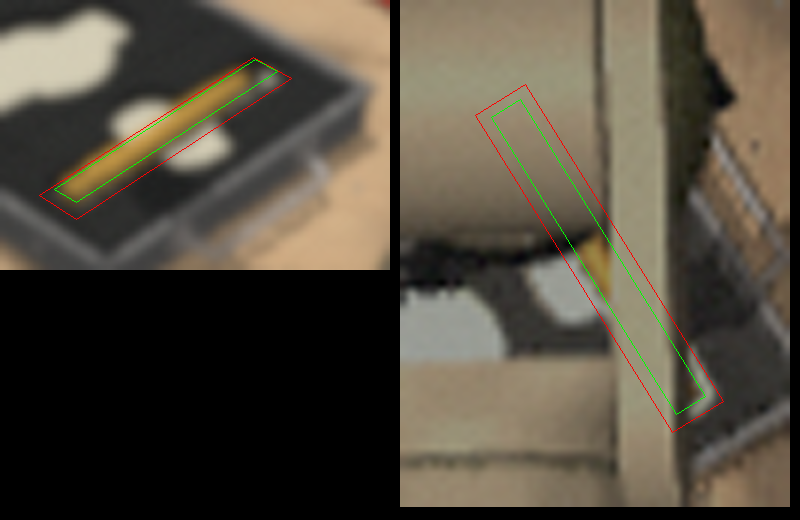

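Request:
{"op": "carry_out", "data": {"plan": [[[0.51,-0.493,0.015],0.84,-1],[[0.51,-0.493,0.015],0.84,-1],[[0.51,-0.493,0.015],0.84,-1],[[0.51,-0.493,0.015],0.84,-1],[[0.51,-0.493,0.015],0.84,-1],[[0.51,-0.493,0.015],0.84,-1],[[0.51,-0.493,0.015],0.84,-1],[[0.51,-0.493,0.015],0.84,-1],[[0.51,-0.493,0.015],0.84,-1],[[0.51,-0.493,0.015],0.84,-1],[[0.51,-0.493,0.015],0.84,-1],[[0.51,-0.493,0.015],0.84,-1]]}}

```text
time_s: 10.1
eef_pos: [567.2, -254.4, 197.8]
orientation: [0.0, 0.038, 0.999, -0.0]
wrist_force: [-0.7, 0.4, 0.2]
finger_gap: 85.2
finger_force: 0.0
```

```bash
python3 go.py 567.3,-255,4,175.5
python3 - <<'E'
from seg import *
S=grab("side");T=grab("top")
u=np.array([np.cos(np.radians(33.4)),np.sin(np.radians(33.4)),0]);v=np.array([u[1],-u[0],0]);c=np.array([659.3,159.4,0])
def rect(w,l,z): return np.array([c+v*a*w/2+u*b*l/2+[0,0,z] for a,b in((1,1),(1,-1),(-1,-1),(-1,1))])
out=[]
for C,(x0,y0,x1,y1) in((S,(270,145,335,190)),(T,(205,145,255,210))):
    s=390/(x1-x0);im=cv2.resize(C.img[y0:y1,x0:x1],None,fx=s,fy=s,interpolation=cv2.INTER_CUBIC)
    for r,col in((rect(24,153,25),(255,0,0)),):
        p=((C.proj(r)-[x0,y0]+.5)*s-.5).astype(np.int32);cv2.polylines(im,[p],True,col,1)
    o=np.zeros((520,400,3),np.uint8);o[:min(520,im.shape[0]),:im.shape[1]]=im[:520];out.append(o)
cv2.imwrite("pics/c6.png",np.hstack(out)[:,:,::-1])
f=lambda h,r:(h[...,1]>110)&(h[...,2]>60)&(h[...,0]<28)
ct,kt=seg(T,(210,150,245,203),f);cs,ks=seg(S,(270,145,335,190),f)
print(tri(T,ct,S,cs),pose(T,kt,22),pose(S,ks,22))
for e in(0,1):
  # ends by image row
  a=kt[kt[:,1]<kt[:,1].min()+2].mean(0) if e else kt[kt[:,1]>kt[:,1].max()-2].mean(0)
  b=ks[ks[:,0]>ks[:,0].max()-2].mean(0) if e else ks[ks[:,0]<ks[:,0].min()+2].mean(0)
  print(tri(T,a,S,b))
E
```

```text
t 10.1 pos [ 567.2 -254.4  197.8] yaw 175.7 q1,q6 [-0.61 -2.11] gap 85.2
567.3,-255,4,175.5 -> [-2.000e-04 -1.000e-03  3.229e-01] turn 0.004
(array([641.56990476, 159.37100839,   9.74682003]), np.float64(26.069359029650943)) [654.5 157.1  13.3 126.   33.2] [625.3 147.2  24.6  63.5  30.1]
(array([601.10003863, 124.67879079,  31.67751697]), np.float64(3.5676095928252476))
(array([685.903855  , 197.36561127, -13.27604329]), np.float64(48.99259185927053))
```

View pics/c6.png

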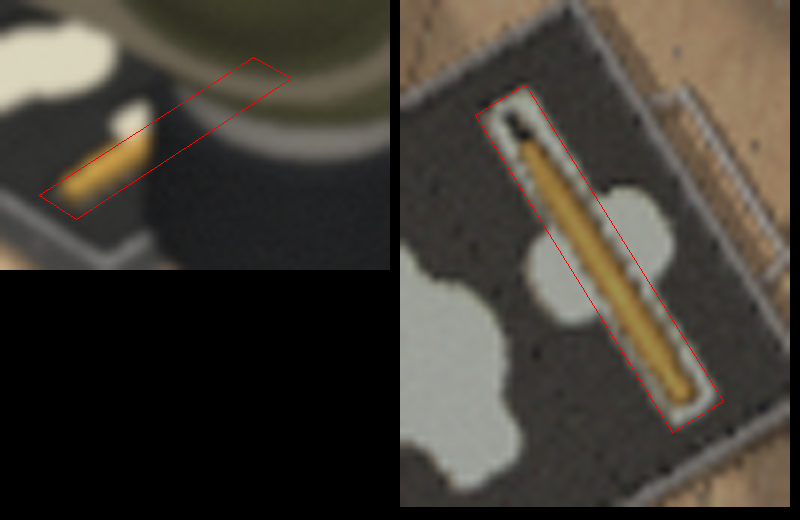

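The top view shows floor visible all round the rod, so the glass cutter is lying in its slot. Now the lathekin.

Request:
{"op": "carry_out", "data": {"plan": [[[0,-0.001,0.1],0,-1],[[0,-0.001,0.2],0,-1],[[0,-0.001,0.27],0,-1],[[0,-0.001,0.305],0,-1],[[0,-0.001,0.322],0,-1],[[0,-0.001,0.322],0,0],[[0,-0.001,0.322],0,1],[[0,-0.001,0.322],0,1],[[0,-0.001,0.322],0,1],[[0,-0.001,0.322],0,1],[[0,-0.001,0.322],0,1],[[0,-0.001,0.322],0,1],[[0,-0.001,0.2],0,1],[[0,-0.001,0.1],0,1],[[0,-0.001,-0.02],0,1],[[0,-0.001,-0.02],0,1],[[0,-0.001,-0.02],0,1]]}}

```text
time_s: 12.32
eef_pos: [567.2, -255.7, 210.9]
orientation: [0.001, 0.038, 0.999, -0.001]
wrist_force: [0.3, -0.3, -2.1]
finger_gap: 21.1
finger_force: 59.0
```

```bash
python3 go.py 568.2,297.4,210,213.4
python3 - <<'E'
from h import *
S=grab("side");p=S.proj([567,-255,205])[0].astype(int);x,y=max(p[0]-60,0),max(p[1]-45,0);print(x,y)
cv2.imwrite("pics/c7.png",cv2.resize(S.img[y:y+90,x:x+120],(480,360),interpolation=cv2.INTER_CUBIC)[:,:,::-1])
E
```

```text
t 12.32 pos [ 567.2 -255.7  210.9] yaw 175.6 q1,q6 [-0.61 -2.11] gap 21.1
568.2,297.4,210,213.4 -> [6.850e-02 9.193e-01 1.000e-04] turn -0.839
251 189
```

View pics/c7.png

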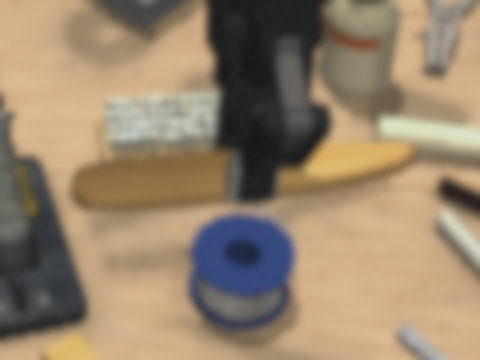

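The lathekin is held level, with ends at crop (75,185) and (415,152).

Run:
```python
from h import *
S=load("side");tn=np.tan(np.radians(175.5))
n=np.array([-tn,1,0]);k=-255.7-567.2*tn
for c in [(75,185),(415,152)]:
    d=S.ray(np.array([251,189])+np.array(c)/4);t=(k-n@S.o)/(n@d);print((S.o+t*d).round(1))
```

```text
[ 492.2 -249.8  215. ]
[ 642.4 -261.6  216.2]
```

Request:
{"op": "carry_out", "data": {"plan": [[[0.068,0.919,0],-0.84,1],[[0.068,0.919,0],-0.84,1],[[0.068,0.919,0],-0.84,1],[[0.068,0.919,0],-0.84,1],[[0.068,0.919,0],-0.84,1],[[0.068,0.919,0],-0.84,1],[[0.068,0.919,0],-0.84,1],[[0.068,0.919,0],-0.84,1],[[0.068,0.919,0],-0.84,1],[[0.068,0.919,0],-0.84,1],[[0.068,0.919,0],-0.84,1],[[0.068,0.919,0],-0.84,1],[[0.068,0.919,0],-0.84,1]]}}

```text
time_s: 14.0
eef_pos: [568.5, 296.3, 209.7]
orientation: [-0.0, -0.287, 0.958, -0.0]
wrist_force: [0.8, 0.7, 0.1]
finger_gap: 20.7
finger_force: 59.1
```

```bash
python3 go.py 568.2,297.4,24,213.4
```

```text
t 14.0 pos [568.5 296.3 209.7] yaw 213.4 q1,q6 [ 0.3  -1.85] gap 20.7
568.2,297.4,24,213.4 -> [-0.0006  0.0017  0.3094] turn -0.001
```

Request:
{"op": "carry_out", "data": {"plan": [[[0,0.001,0.1],0,1],[[0,0.001,0.2],0,1],[[0,0.001,0.26],0,1],[[0,0.001,0.285],0,1],[[0,0.001,0.3],0,1],[[0,0.001,0.308],0,1],[[0,0.001,0.312],0,1],[[0,0.001,0.312],0,1]]}}

```text
time_s: 15.0
eef_pos: [568.4, 298.0, 24.6]
orientation: [0.001, -0.288, 0.958, -0.0]
wrist_force: [-3.4, -2.5, 7.8]
finger_gap: 21.2
finger_force: 60.1
```

Request:
{"op": "carry_out", "data": {"plan": [[[0,0,0],0,0.4],[[0,0,0],0,0.27],[[0,0,0],0,0.27],[[0,0,0],0,0.27],[[0,0,0],0,0.27],[[0,0,-0.02],0,0.27],[[0,0,-0.05],0,0.27],[[0,0,-0.15],0,0.27],[[0,0,-0.3],0,0],[[0,0,-0.3],0,-1],[[0,0,-0.3],0,-1]]}}

```text
time_s: 16.38
eef_pos: [568.6, 298.2, 206.1]
orientation: [0.003, -0.288, 0.958, 0.0]
wrist_force: [0.2, 0.4, -0.7]
finger_gap: 77.1
finger_force: 0.0
```

```bash
python3 go.py 605.7,-42.5,200,172.9
```

```text
t 16.38 pos [568.6 298.2 206.1] yaw 213.4 q1,q6 [ 0.3  -1.85] gap 77.1
605.7,-42.5,200,172.9 -> [ 0.2614 -0.5078  0.0095] turn 0.901
```

Request:
{"op": "carry_out", "data": {"plan": [[[0.261,-0.508,0.01],0.9,-1],[[0.261,-0.508,0.01],0.9,-1],[[0.261,-0.508,0.01],0.9,-1],[[0.261,-0.508,0.01],0.9,-1],[[0.261,-0.508,0.01],0.9,-1],[[0.261,-0.508,0.01],0.9,-1],[[0.261,-0.508,0.01],0.9,-1],[[0.261,-0.508,0.01],0.9,-1],[[0.261,-0.508,0.01],0.9,-1],[[0.261,-0.508,0.01],0.9,-1]]}}

```text
time_s: 17.62
eef_pos: [605.1, -41.9, 196.5]
orientation: [0.0, 0.061, 0.998, 0.0]
wrist_force: [-0.3, 0.3, -0.3]
finger_gap: 85.1
finger_force: 0.0
```

```bash
python3 go.py 605.7,-42.5,14,172.9
python3 - <<'E'
from h import *
S=grab("side");T=grab("top")
a=cv2.resize(T.img[140:260,130:270],(467,400),interpolation=cv2.INTER_CUBIC);b=cv2.resize(S.img[110:195,205:275],(330,400),interpolation=cv2.INTER_CUBIC)
cv2.imwrite("pics/c8.png",np.hstack([a,b])[:,:,::-1])
E
```

```text
t 17.62 pos [605.1 -41.9 196.5] yaw 173.0 q1,q6 [-0.26 -1.71] gap 85.1
605.7,-42.5,14,172.9 -> [-0.0011 -0.0009  0.3042] turn 0.002
```

View pics/c8.png

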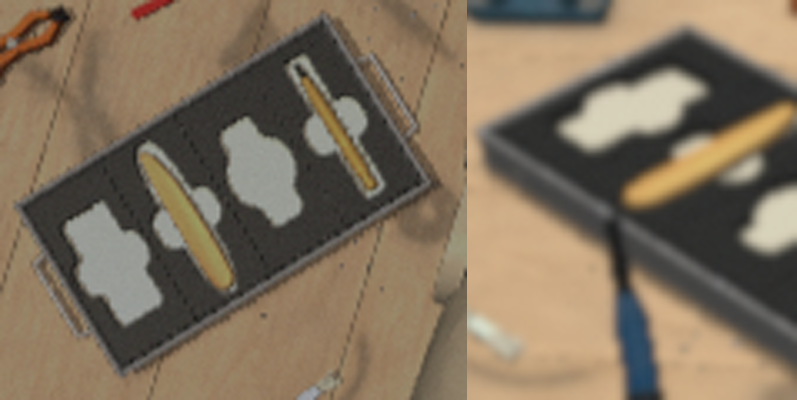

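Run:
```python
from seg import *
S=grab("side");T=grab("top")
f=lambda h,r:(h[...,1]>85)&(h[...,2]>70)&(h[...,0]>12)&(h[...,0]<32)
u=np.array([np.cos(np.radians(33.4)),np.sin(np.radians(33.4))]);v=np.array([u[1],-u[0]]);c=np.array([568.2,297.4])
bt=(168,178,203,229);bs=(236,128,280,156)
for C,b in((T,bt),(S,bs)):
    cc,k=seg(C,b,f)
    for z in(17,24,30):
        P=np.array([C.plane(p,z)[:2] for p in k])-c
        print(z,"u",(P@u).min().round(1),(P@u).max().round(1),"v",(P@v).min().round(1),(P@v).max().round(1),pose(C,k,z))
ct,kt=seg(T,bt,f);cs,ks=seg(S,bs,f);print(tri(T,ct,S,cs))
for o in(min,max):
    g=lambda C,k:k[[i for i in range(len(k)) if abs(((C.plane(k[i],24)[:2]-c)@u)-o((C.plane(p,24)[:2]-c)@u for p in k))<3]].mean(0)
    print(tri(T,g(T,kt),S,g(S,ks)))
out=[]
for C,(x0,y0,x1,y1) in((T,(162,172,207,235)),(S,(230,120,285,165))):
    s=400/(x1-x0);im=cv2.resize(C.img[y0:y1,x0:x1],None,fx=s,fy=s,interpolation=cv2.INTER_CUBIC);o=np.zeros((560,400,3),np.uint8);o[:min(560,im.shape[0])]=im[:560];out.append(o)
cv2.imwrite("pics/c9.png",np.hstack(out)[:,:,::-1])
```

```text
17 u -76.2 77.3 v -14.2 11.7 [568.1 298.4  25.5 153.4  32.7]
24 u -76.8 76.0 v -13.3 12.4 [567.7 297.2  25.4 152.7  32.7]
30 u -77.4 74.8 v -12.6 13.1 [567.4 296.2  25.3 152.2  32.7]
17 u -70.9 95.1 v -34.9 5.2 [570.2 316.4  40.  166.   33.3]
24 u -77.0 87.3 v -27.2 12.5 [568.5 306.3  39.6 164.3  33.3]
30 u -82.3 80.6 v -20.6 18.7 [567.  297.6  39.3 162.9  33.3]
(array([562.16262421, 293.79684545,  30.37101021]), np.float64(0.7364292321634296))
(array([503.4339089 , 257.14258429,  25.2263859 ]), np.float64(1.5456124516795595))
(array([627.36509396, 339.87827098,  35.70144461]), np.float64(0.9861429582394319))
```

View pics/c9.png

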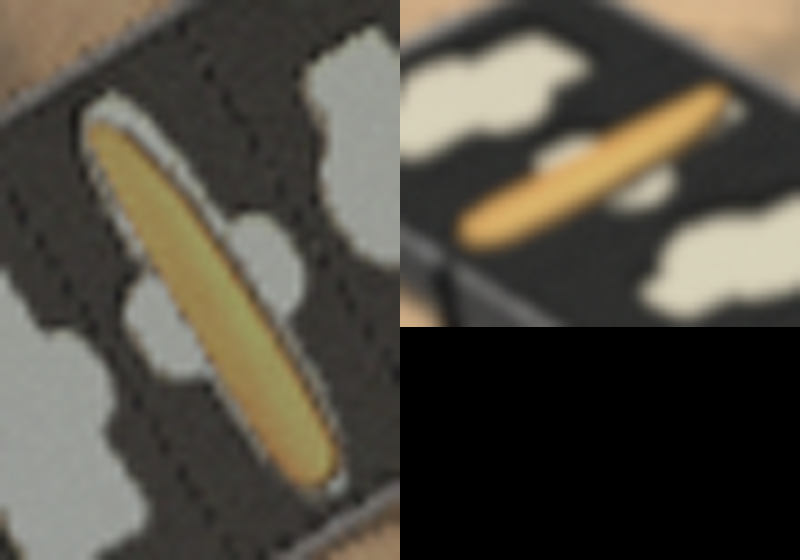

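Run:
```python
from seg import *
T0,S0=load("top"),load("side");S=grab("side");T=grab("top")
f=lambda h,r:(h[...,1]>85)&(h[...,2]>70)&(h[...,0]>12)&(h[...,0]<32)
u=np.array([np.cos(np.radians(33.4)),np.sin(np.radians(33.4))]);v=np.array([u[1],-u[0]]);c=np.array([568.2,297.4])
bt=(168,178,203,229);bs=(236,128,280,156)
l2=lambda h,r:(h[...,2]>100)&(h[...,1]<60)
out=[]
for C0,C,b0,b in((T0,T,(166,174,204,235),bt),(S0,S,(235,124,283,160),bs)):
    _,k0=seg(C0,b0,l2);_,k=seg(C,b,f)
    P0=np.array([C.plane(p,25)[:2] for p in k0])-c;P=np.array([C.plane(p,25)[:2] for p in k])-c
    for n,Q in(("slot",P0),("lath",P)):
        U,V=Q@u,Q@v
        print(n,"u",U.min().round(1),U.max().round(1),[(a,V[abs(U-a)<3].min().round(1),V[abs(U-a)<3].max().round(1)) for a in(-65,-45,-30,30,45,65)])
```

```text
slot u -81.9 83.0 [(-65, np.float64(-13.7), np.float64(13.9)), (-45, np.float64(-15.9), np.float64(17.2)), (-30, np.float64(-16.4), np.float64(16.8)), (30, np.float64(-17.6), np.float64(17.0)), (45, np.float64(-15.9), np.float64(17.0)), (65, np.float64(-13.7), np.float64(14.4))]
lath u -76.5 75.8 [(-65, np.float64(-12.6), np.float64(10.1)), (-45, np.float64(-12.9), np.float64(11.7)), (-30, np.float64(-12.8), np.float64(12.0)), (30, np.float64(-11.8), np.float64(10.9)), (45, np.float64(-10.8), np.float64(8.4)), (65, np.float64(-9.3), np.float64(4.5))]
slot u -77.4 79.3 [(-65, np.float64(-13.7), np.float64(9.7)), (-45, np.float64(-15.6), np.float64(13.4)), (-30, np.float64(-17.0), np.float64(13.6)), (30, np.float64(-16.0), np.float64(15.7)), (45, np.float64(-15.5), np.float64(13.8)), (65, np.float64(-11.9), np.float64(11.7))]
lath u -78.1 86.2 [(-65, np.float64(-22.2), np.float64(10.1)), (-45, np.float64(-25.9), np.float64(12.2)), (-30, np.float64(-25.8), np.float64(13.1)), (30, np.float64(-25.6), np.float64(13.4)), (45, np.float64(-24.4), np.float64(11.5)), (65, np.float64(-23.6), np.float64(5.0))]
```

In the top view the lathekin lies wholly inside its boat-shaped outline, with at least 1 mm to spare all round. The contact height also matches the floor. Next is the brush.

Request:
{"op": "carry_out", "data": {"plan": [[[-0.001,-0.001,0.1],0,-1],[[-0.001,-0.001,0.2],0,-1],[[-0.001,-0.001,0.26],0,-1],[[-0.001,-0.001,0.29],0,-1],[[-0.001,-0.001,0.304],0,-1],[[-0.001,-0.001,0.304],0,0],[[-0.001,-0.001,0.304],0,1],[[-0.001,-0.001,0.304],0,1],[[-0.001,-0.001,0.304],0,1],[[-0.001,-0.001,0.304],0,1],[[-0.001,-0.001,0.304],0,1]]}}

```text
time_s: 19.3
eef_pos: [606.5, -43.6, 15.6]
orientation: [0.001, 0.062, 0.998, -0.0]
wrist_force: [-0.6, 0.2, 5.5]
finger_gap: 38.5
finger_force: 62.2
```

Request:
{"op": "carry_out", "data": {"plan": [[[0,0,-0.1],0,1],[[0,0,-0.2],0,1],[[0,0,-0.33],0,1],[[0,0,-0.33],0,1],[[0,0,-0.33],0,1]]}}

```text
time_s: 19.92
eef_pos: [605.7, -43.5, 212.4]
orientation: [0.0, 0.062, 0.998, -0.0]
wrist_force: [-0.1, 0.6, -1.1]
finger_gap: 38.5
finger_force: 61.4
```

```bash
python3 go.py 522.7,366.4,210,213.4
```

```text
t 19.93 pos [605.7 -43.5 212.4] yaw 172.9 q1,q6 [-0.26 -1.71] gap 38.5
522.7,366.4,210,213.4 -> [0.2212 0.6609 0.0036] turn -0.899
```

Request:
{"op": "carry_out", "data": {"plan": [[[0.221,0.661,0.003],-0.9,1],[[0.221,0.661,0.003],-0.9,1],[[0.221,0.661,0.003],-0.9,1],[[0.221,0.661,0.003],-0.9,1],[[0.221,0.661,0.003],-0.9,1],[[0.221,0.661,0.003],-0.9,1],[[0.221,0.661,0.003],-0.9,1],[[0.221,0.661,0.003],-0.9,1],[[0.221,0.661,0.003],-0.9,1],[[0.221,0.661,0.003],-0.9,1],[[0.221,0.661,0.003],-0.9,1]]}}

```text
time_s: 21.3
eef_pos: [523.2, 365.6, 210.2]
orientation: [-0.0, -0.287, 0.958, -0.0]
wrist_force: [0.2, -0.7, -1.4]
finger_gap: 38.7
finger_force: 61.3
```

```bash
python3 go.py 522.7,366.4,36,213.4
```

```text
t 21.3 pos [523.2 365.6 210.2] yaw 213.4 q1,q6 [ 0.43 -1.73] gap 38.7
522.7,366.4,36,213.4 -> [-2.000e-04  1.600e-03  2.903e-01] turn -0.001
```

Request:
{"op": "carry_out", "data": {"plan": [[[0,0.001,0.1],0,1],[[0,0.001,0.2],0,1],[[0,0.001,0.26],0,1],[[0,0.001,0.28],0,1],[[0,0.001,0.29],0,1],[[0,0.001,0.29],0,1],[[0,0.001,0.29],0,1]]}}

```text
time_s: 22.18
eef_pos: [523.3, 367.0, 37.5]
orientation: [0.001, -0.288, 0.958, 0.0]
wrist_force: [0.7, -0.0, 2.3]
finger_gap: 38.5
finger_force: 61.9
```

Request:
{"op": "carry_out", "data": {"plan": [[[0,0,0.004],0,1],[[0,0,0.004],0,1],[[0,0,0.004],0,1]]}}

```text
time_s: 22.55
eef_pos: [522.9, 366.9, 35.8]
orientation: [0.001, -0.288, 0.958, -0.0]
wrist_force: [-4.2, -4.9, 11.2]
finger_gap: 38.2
finger_force: 63.3
```

Request:
{"op": "carry_out", "data": {"plan": [[[0,0,0],0,-0.1],[[0,0,0],0,-0.4],[[0,0,0],0,-0.5],[[0,0,0],0,-0.5],[[0,0,0],0,-0.5],[[0,0,-0.05],0,-0.5],[[0,0,-0.15],0,-0.5],[[0,0,-0.28],0,-1],[[0,0,-0.28],0,-1],[[0,0,-0.28],0,-1]]}}

```text
time_s: 23.8
eef_pos: [522.6, 367.0, 202.1]
orientation: [0.001, -0.288, 0.958, 0.0]
wrist_force: [-0.3, 0.8, -1.1]
finger_gap: 85.1
finger_force: 0.0
```

```bash
python3 go.py 608,-157.8,200,90
```

```text
t 23.8 pos [522.6 367.  202.1] yaw 213.4 q1,q6 [ 0.43 -1.73] gap 85.1
608,-157.8,200,90 -> [ 0.3632 -0.8083  0.0033] turn 2.743
```

Request:
{"op": "carry_out", "data": {"plan": [[[0.363,-0.808,0.0],1,-1],[[0.363,-0.808,0.0],1,-1],[[0.363,-0.808,0.0],1,-1],[[0.363,-0.808,0.0],1,-1],[[0.363,-0.808,0.0],1,-1],[[0.363,-0.808,0.0],1,-1],[[0.363,-0.808,0.0],1,-1],[[0.363,-0.808,0.0],1,-1],[[0.363,-0.808,0.0],1,-1],[[0.363,-0.808,0.0],1,-1],[[0.363,-0.808,0.0],1,-1]]}}

```text
time_s: 25.18
eef_pos: [607.4, -156.6, 200.4]
orientation: [-0.001, 0.1, 0.995, 0.001]
wrist_force: [0.7, -0.1, 0.1]
finger_gap: 85.5
finger_force: 0.0
```

Request:
{"op": "carry_out", "data": {"plan": [[[0,0,0],1,-1],[[0,0,0],1,-1],[[0,0,0],1,-1],[[0,0,0],1,-1],[[0,0,0],1,-1]]}}

```text
time_s: 25.8
eef_pos: [607.8, -156.2, 201.5]
orientation: [-0.0, 0.473, 0.881, 0.0]
wrist_force: [-0.3, -0.5, -0.5]
finger_gap: 85.7
finger_force: 0.0
```

Request:
{"op": "carry_out", "data": {"plan": [[[0,0,0],0.743,-1],[[0,0,0],0.743,-1],[[0,0,0],0.743,-1],[[0,0,0],0.743,-1],[[0,0,0],0.743,-1]]}}

```text
time_s: 26.42
eef_pos: [607.8, -157.2, 201.8]
orientation: [-0.0, 0.705, 0.709, -0.0]
wrist_force: [-0.9, 0.6, -0.3]
finger_gap: 85.3
finger_force: 0.0
```

```bash
python3 go.py 608,-157.8,8,90
python3 - <<'E'
from seg import *
S=grab("side");T=grab("top")
a=cv2.resize(T.img[140:260,130:270],(467,400),interpolation=cv2.INTER_CUBIC);b=cv2.resize(S.img[110:195,205:275],(330,400),interpolation=cv2.INTER_CUBIC)
cv2.imwrite("pics/c10.png",np.hstack([a,b])[:,:,::-1])
E
```

```text
t 26.43 pos [ 607.8 -157.2  201.8] yaw 90.3 q1,q6 [-0.44 -0.44] gap 85.3
608,-157.8,8,90 -> [-1.000e-03  3.000e-04  3.229e-01] turn 0.006
```

View pics/c10.png

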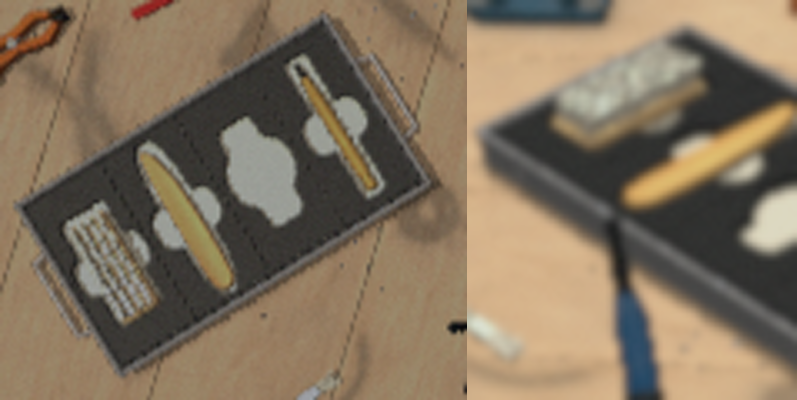

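The brush lies in its rectangle. Now the spool.

Request:
{"op": "carry_out", "data": {"plan": [[[-0.001,0,0.1],0,-1],[[-0.001,0,0.2],0,-1],[[-0.001,0,0.27],0,-1],[[-0.001,0,0.31],0,-1],[[-0.001,0,0.325],0,-1],[[-0.001,0,0.325],0,0],[[-0.001,0,0.325],0,1],[[-0.001,0,0.325],0,1],[[-0.001,0,0.325],0,1],[[-0.001,0,0.325],0,1]]}}

```text
time_s: 27.78
eef_pos: [608.9, -158.7, 8.8]
orientation: [0.002, 0.707, 0.707, 0.001]
wrist_force: [1.1, 0.2, 5.9]
finger_gap: 57.4
finger_force: 65.9
```

Request:
{"op": "carry_out", "data": {"plan": [[[0,0,-0.1],0,1],[[0,0,-0.2],0,1],[[0,0,-0.34],0,1],[[0,0,-0.34],0,1],[[0,0,-0.34],0,1]]}}

```text
time_s: 28.4
eef_pos: [608.0, -158.3, 212.1]
orientation: [0.001, 0.707, 0.707, 0.0]
wrist_force: [0.1, -0.2, -5.7]
finger_gap: 57.5
finger_force: 68.9
```

```bash
python3 go.py 613.7,228.4,210,123.4
```

```text
t 28.4 pos [ 608.  -158.3  212.1] yaw 90.0 q1,q6 [-0.44 -0.44] gap 57.5
613.7,228.4,210,123.4 -> [0.6445 0.0096 0.0028] turn -0.742
```

Request:
{"op": "carry_out", "data": {"plan": [[[0.645,0.01,0.003],-0.742,1],[[0.645,0.01,0.003],-0.742,1],[[0.645,0.01,0.003],-0.742,1],[[0.645,0.01,0.003],-0.742,1],[[0.645,0.01,0.003],-0.742,1],[[0.645,0.01,0.003],-0.742,1],[[0.645,0.01,0.003],-0.742,1],[[0.645,0.01,0.003],-0.742,1],[[0.645,0.01,0.003],-0.742,1],[[0.645,0.01,0.003],-0.742,1]]}}

```text
time_s: 29.65
eef_pos: [614.1, 227.3, 209.0]
orientation: [-0.0, 0.475, 0.88, -0.0]
wrist_force: [0.1, -0.2, -5.1]
finger_gap: 57.7
finger_force: 68.8
```

```bash
python3 go.py 613.7,228.4,31,123.4
```

```text
t 29.65 pos [614.1 227.3 209. ] yaw 123.3 q1,q6 [ 0.18 -0.4 ] gap 57.7
613.7,228.4,31,123.4 -> [0.0019 0.0005 0.2966] turn -0.003
```

Request:
{"op": "carry_out", "data": {"plan": [[[0.002,0,0.1],0,1],[[0.002,0,0.2],0,1],[[0.002,0,0.26],0,1],[[0.002,0,0.285],0,1],[[0.002,0,0.297],0,1],[[0.002,0,0.297],0,1],[[0.002,0,0.297],0,1]]}}

```text
time_s: 30.52
eef_pos: [614.0, 229.9, 32.4]
orientation: [0.001, 0.474, 0.88, 0.001]
wrist_force: [-0.4, -0.1, -4.5]
finger_gap: 57.5
finger_force: 68.7
```

Request:
{"op": "carry_out", "data": {"plan": [[[0,0,0.003],0,1],[[0,0,0.003],0,1]]}}

```text
time_s: 30.78
eef_pos: [613.2, 229.8, 29.3]
orientation: [0.0, 0.474, 0.88, 0.0]
wrist_force: [-0.3, -0.6, -3.7]
finger_gap: 57.4
finger_force: 68.8
```

Request:
{"op": "carry_out", "data": {"plan": [[[0,0,0.004],0,1],[[0,0,0.004],0,1],[[0,0,0.004],0,1]]}}

```text
time_s: 31.15
eef_pos: [613.4, 229.9, 27.8]
orientation: [0.0, 0.474, 0.88, 0.0]
wrist_force: [-4.3, -1.4, 6.5]
finger_gap: 57.3
finger_force: 69.8
```

Request:
{"op": "carry_out", "data": {"plan": [[[0,0,0],0,-0.5],[[0,0,0],0,-0.65],[[0,0,0],0,-0.65],[[0,0,0],0,-0.65],[[0,0,0],0,-0.65],[[0,0,-0.02],0,-0.65],[[0,0,-0.06],0,-0.65],[[0,0,-0.16],0,-0.65],[[0,0,-0.3],0,-0.65],[[0,0,-0.3],0,-1],[[0.0,0,-0.3],0,-1]]}}

```text
time_s: 32.52
eef_pos: [613.7, 229.9, 209.1]
orientation: [0.002, 0.474, 0.88, 0.001]
wrist_force: [0.5, -0.2, -0.8]
finger_gap: 85.6
finger_force: 0.0
```

```bash
python3 go.py 480,-100,230,123.4
```

```text
t 32.52 pos [613.7 229.9 209.1] yaw 123.4 q1,q6 [ 0.18 -0.4 ] gap 85.6
480,-100,230,123.4 -> [-0.3365 -0.4886 -0.0362] turn -0.0
```

Request:
{"op": "carry_out", "data": {"plan": [[[-0.33,-0.48,-0.06],0,-1],[[-0.33,-0.48,-0.06],0,-1],[[-0.33,-0.48,-0.06],0,-1],[[-0.33,-0.48,-0.06],0,-1],[[-0.33,-0.48,-0.06],0,-1],[[-0.33,-0.48,-0.06],0,-1],[[-0.33,-0.48,-0.06],0,-1],[[-0.33,-0.48,-0.06],0,-1]]}}

```text
time_s: 33.52
eef_pos: [481.6, -93.5, 241.8]
orientation: [-0.001, 0.474, 0.88, 0.0]
wrist_force: [-0.4, 0.8, 0.6]
finger_gap: 85.2
finger_force: 0.0
```

Run:
```python
from seg import *
S=grab("side");T=grab("top")
a=cv2.resize(T.img[145:255,132:242+22],(480,400),interpolation=cv2.INTER_CUBIC);b=cv2.resize(S.img[105:205,205:335],(480,369),interpolation=cv2.INTER_CUBIC)
o=np.zeros((600,800,3),np.uint8)
a=cv2.resize(T.img[145:255,132:264],(400,333),interpolation=cv2.INTER_CUBIC);b=cv2.resize(S.img[105:245,205:365],(400,350),interpolation=cv2.INTER_CUBIC)
o[:333,:400]=a;o[:350,400:]=b
cv2.imwrite("pics/c11.png",o[:350,:,::-1])
```

```text
(no output)
```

View pics/c11.png

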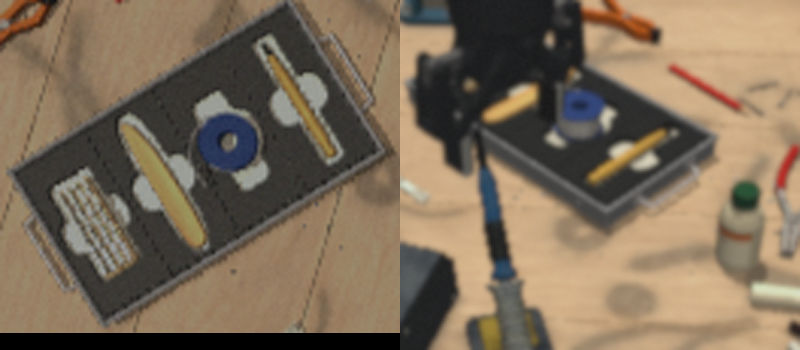

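Run:
```python
from seg import *
T=grab("top");T0=load("top");S=grab("side")
k=seg(T,(192,172,226,214),blue)[1];
for z in(40,52):print(z,pose(T,k,z))
c=seg(T0,(192,172,224,212),lite)[0];print("well",T.plane(c,25).round(1),T.plane(c,29).round(1))
# bottle moved?
g=lambda h,r:(h[...,0]>45)&(h[...,0]<90)&(h[...,1]>80)
for C in(T0,T):print("cap",seg(C,(268,142,296,168),g)[0].round(2))
# yellow cutter in slot
y=lambda h,r:(h[...,1]>110)&(h[...,2]>60)&(h[...,0]<28)
print(pose(T,seg(T,(210,150,245,203),y)[1],28),pose(S,seg(S,(270,145,335,190),y)[1],28))
```

```text
40 [611.7 231.   56.8  60.7  91.4]
52 [610.7 229.4  56.4  60.2  91.4]
well [614.7 228.3  25. ] [614.3 227.8  29. ]
cap [281.06 153.21]
cap [281.08 153.2 ]
[653.9 156.6  13.3 125.5  33.5] [653.6 159.4  23.8 136.1  33.4]
```

```bash
python3 -c "
from plant import manip
print(manip.sign_off())"
```

```text
the job is handed in; nothing more can be done
None
```

I put the glass cutter (the larger one), lathekin, nail brush and solder spool into their own inserts, in that order, let go of each, and handed the job in at about 34 s. The last pictures show each inside its cut-out, and the flux bottle has not moved; whether each lies on the floor I judged from contact heights and the pictures, and the verdict was not shown.

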